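# Fetch the wash basket from the drained dip tank with the hook rod

## Robot

A 6-joint arm with a two-finger parallel gripper is mounted at the origin on the work surface. World frame = base frame: x ahead of the robot, y to its left, z up, the work surface at z = 0. Lengths are in mm, angles in rad, forces in N, time in s.
With the tool pointing down it reaches from about 300 to 775 mm from the base axis. Payload 14.6 kg.
Tool frame: the origin (TCP) lies midway between the tips of the shut fingers; the grasp point (between the pads) lies grasp_offset behind it (grasp_offset is the distance from the TCP to the grasp point, in mm); z points along the fingers, y is the line along which they close (so a half turn about z gives the same grasp; the last joint's range is limited). The gripper opens to 94 mm and grips with 3 to 60 N. Pads are 16 mm wide; open, the fingers measure 119 mm over their backs; the gripper's body (75 mm by 177 mm) begins 78 mm behind the grasp point.
Start: joints at [-1.188, 0.3, 1.521, -0, 1.321, -0.067], TCP at [239.124, -495.287, 205.446] pointing down, gripper open.
Joint ranges: [-3.03, 3.03], [-0.79, 2.21], [0.23, 2.52], [-1.04, 4.18], [0, 3.07], [-2.55, 2.55]. Speed limits (rad/s): [2.22, 2.22, 2.57, 3.14, 3.14, 3.14].

## Interface

Orientations are given as [roll, pitch, yaw] about the fixed x, y, z axes, in that order (R = Rz(yaw) Ry(pitch) Rx(roll)).
In Python, from cell import * gives the robot as it stands. The module is installed in compiled form; this text tells all that it offers.
- The arm moves only by the shell command python3 -m jog 'ROWS' [FORCE]. ROWS is JSON, a list of rows, each a list of 3 entries, a list of its own where there are three numbers: the finger opening in mm, from 0 to 94, then the shift along the tool's x, y, z in units of 50 mm (1.0 is 50 mm), then the turn about the tool's z in units of 180 degrees (1.0 is 180 degrees). In form: [[fingers, [dx, dy, dz], twist], ...]. A call has 1 to 20 rows; each row shifts and turns the commanded pose from where the row before left it, along the tool's axes as they then stand; what a row does not reach is not made up. A row lasts 1/10 s, in which the tool goes at most 50 mm and 8.59 degrees, less where a joint would pass 70% of its speed; a pose out of reach is approached as far as the arm can. A call with a number of a shift or a turn outside -1 to 1 is refused whole. A call with a gripper value outside its range is refused whole. The fingers move at their own pace and stop on an object; FORCE is the grip in N (left out, the last holds). Time passes only in rows, so rows that do not move let the fingers close. It gives the time, the measured TCP pose, the force, the opening and the grip force at its end, in the units of the state.
- read_state(): the state, without advancing time (a new reading comes with each control period).
- camera(name): name is "side" or "top"; returns the picture (384x512x3 uint8, red, green, blue); there is no depth.
- calibration(name): a dict with "mtx" (3x3 intrinsics, pixels), "cam_to_world" (4x4, takes a point from camera to world coordinates). Camera axes: x right, y down, z forward; pixel columns grow to the right and rows downward; lengths in mm; the calibration is good to about 2 mm. A picture is of the moment at which its call begins. calibration takes no time and is no camera call.
- sign_off(): hands the job in; it is judged then, once.
Trained networks look in the newest picture that a camera, given by its name, has taken for a name from the list of things; names that differ only in an ending like _2 or _b are one class to them, and where a whole thing is asked for, a point or a joint stands for the part that bears it (a point fixed in the world has none). Each returns a list of dicts, best first, with "conf" (0 to 1); they miss things now and then, are a little off and sometimes report something else, mostly with a low value. They report only what shows in the picture. A call takes as long as a camera call. They do not tell look-alikes from the thing itself.
- regions_of(camera, query): "pixels" (384x512 bool, what is visible of it) and "rect" ([centre column, centre row, width, height] in pixels, round what is visible of it).
The state is a dict: "clock": time; "joints": joint angles; "qd": joint speeds; "effort": joint torques, N m; "eef_pos": TCP position; "eef_rot": TCP orientation; "wrist_force": force on the tool from outside, world axes, zero at the start; "moment": the same for the moment, N m; "finger_gap": finger opening in mm; "finger_force": force on a finger pad.
Only numpy, scipy, OpenCV 4.12 (cv2) and the standard library are available. Lean on these libraries where they do the work, as an engineer would, in place of code of your own. Each camera call takes 0.05 s, during which the arm holds its last target. There are 200 camera calls.

## Task

Take the yellow-handled hook rod from its sloping stand and use it to throw the red clamp handle of the dip tank outwards over its dead point, so that the hold-down arm swings clear of the mouth. Then, with the rod, hook the blue basket by its orange bail off the pegs deep in the tank, lift it out and stand it upright in the white drain tray without dropping it; put the rod back in its stand as it was and leave the clamp open. Touch the clamp and the basket only with the rod, and leave the other things on the bench where they are.

Things in the scene. Friction and masses are not known exactly. Their poses are not given: they have to be found in the camera images.
- tank: fixed clear dip tank (dry), open on top. Origin on the table under the hung bail; x from the robot's side to the far wall, y left, z up. Inner faces at x -130 and +45, y -38 and +38 mm; walls 5 mm, rim 130 mm high, floor 8 mm. Posts at x -22, y -52 and +52 mm carry a lamp tube. Clamp bracket on the +y side at x -70 mm, 135 mm high
- tank_pegs (a point): middle between the two steel hanger pegs (6 mm diameter) that come from the tank's far wall at tank y -16 and +16 mm, 88.5 mm high: the tops of their level part (tank x -9 to +16 mm). Their near ends turn up to 97.5 mm high at tank x -13 mm, so a bar on them must be lifted 10 mm and then drawn towards the robot
- lamp_mid (a point): middle of the white lamp tube fixed across the tank along the tank's y, 28 mm diameter, 150 mm long, 250 mm above the table, 22 mm nearer the robot than the hung bail: it bars coming in from straight above, so the rod has to lean 20 to 40 degrees, handle towards the robot
- clamp_grip (a point): point in the red clamp handle, 60 mm from the pivot. Round bar: 14 mm diameter from 45 to 97 mm from the pivot, 10 mm below that. The pivot runs along tank x at tank x -70, y +54 mm, 142 mm high. Shut: handle upright, the hold-down arm (14 mm wide, 8 mm thick, 65 mm long, rubber foot) level from the pivot towards tank -y, across the mouth
- clamp (a joint): clamp angle, 0 shut (handle upright) to 1.9 rad open (handle thrown outwards to the tank's +y, slightly below level; arm standing up, leaning outwards). Sprung over-centre: below 0.6 rad it springs back shut, beyond that it swings open by itself and stays. Needs about 0.4 N m, plus damping 0.15 N m s/rad
- basket: loose blue open basket, 60 (x) by 56 (y) mm, 30 mm high, about 0.28 kg (varies), with fixed green boards inside and an upright orange bail. Origin: centre of its underside, z up
- bail (a point): middle of the orange bail's level top bar: 7 mm diameter, 52 mm long along the basket's y, 75 mm above the basket's underside, above the basket's centre; 45 mm above the basket's rim. Hung in the tank, this bar rests on the two pegs
- rod_grip (a point): middle of the square yellow handle of the loose hook rod (0.18 kg), where to hold it; 165 mm from the rod's foot. Frame: upright, x away from the robot, while the rod leans in the stand. In it the axis from foot to handle is (-sin30, 0, cos30 deg). Handle 22 by 22 mm (two flats face the frame's y), 120 to 205 mm from the foot; steel shaft 10 by 12 (y) mm
- rod_hook (a point): inner corner of the rod's hook, 6 mm from the foot along the axis and 5 mm off the centreline towards the hook. Same frame as rod_grip; the hook points along (cos30, 0, sin30 deg). Its blade, square to the shaft at the foot, is 12 mm wide (y), 6 mm thick and reaches 29 mm from the centreline, with a lip 5 mm high and 4 mm thick on its end
- stand: fixed sloping stand for the rod; origin on the table, same axes as rod_grip. Base plate 130 by 90 mm, 12 mm high, centred at x +20 mm. Trough leaning 30 deg from vertical, top towards -x, 105 mm long, 20 mm wide inside, open on the hook's side (+x and up), a stop at its foot. The rod lies in it by gravity, handle clear above
- stand_foot (a point): where the foot of the rod (centreline) stands in the stand: at stand x +50, z 30 mm. Same axes as the stand
- tray: fixed white drain tray, 150 by 150 mm, 16 mm high, walls 4 mm, floor 4 mm thick. Origin: centre of its underside
- tape: loose roll of white tape, 90 mm diameter, 20 mm high, bystander; origin: centre of its underside
- flux: loose amber bottle, 48 mm diameter, 110 mm high, bystander; origin: centre of its underside
- spool: loose black solder spool stand, 100 by 90 by 105 mm, bystander; origin: centre of its underside
- board1: loose green connector board, 60 by 22 by 12 mm, bystander; origin: centre of its underside
- board2: another loose green connector board, 60 by 22 by 12 mm, bystander; origin: centre of its underside
Mind the look-alikes: they are no part of the job. What is shaped like the part that bears rod_grip but pink or purple is not meant. Leave any green look-alike of the tray alone.

How it is judged:
By the outcome, as a careful person would: the job done as asked, in the order asked, and still so for the second after the job is handed in, with the robot touching nothing.
It also fails if it takes over 70 s, if anything falls off the work surface, if the arm or the gripper's body presses on something with over 40 N, if the wrist force passes 120 N, or if a joint passes its speed limit or range.

## Working session

There is one attempt and no reset: what is moved stays moved. The work goes in short steps, Python scripts to look and compute and a shell command to move; the robot and the scene stay as the last step left them, time stands still between calls to the robot, and variables do not carry over. Pictures are saved under pics/ and viewed, at most 10 in all, crops included, and the job is handed in when it is done.

```bash
mkdir -p pics; ls; python3 - <<'E'
from cell import *
import cv2,numpy as np
for c in("side","top"):
    im=camera(c); cv2.imwrite(f"pics/{c}0.png",cv2.cvtColor(im,cv2.COLOR_RGB2BGR))
    k=calibration(c); print(c,k["mtx"].tolist(),np.round(k["cam_to_world"],3).tolist())
    for q in["tank","clamp","basket","bail","rod_grip","rod_hook","stand","tray","lamp_mid","clamp_grip"]:
        try:
            for d in regions_of(c,q)[:3]: print(q,round(d["conf"],2),np.round(d["rect"],1).tolist())
        except Exception as e: print(q,e)
s=read_state();print(s)
E
```

```text
pics
side [[421.0851340020588, 0.0, 254.8097973305435], [0.0, 421.0851340020588, 192.98544945110987], [0.0, 0.0, 1.0]] [[-0.964, -0.167, 0.206, 170.137], [-0.265, 0.555, -0.789, 1023.609], [0.017, -0.815, -0.579, 1003.446], [0.0, 0.0, 0.0, 1.0]]
tank 0.79 [203.3, 208.1, 61.4, 89.9]
clamp 0.76 [206.7, 209.7, 11.4, 24.8]
basket 0.48 [208.2, 208.4, 13.6, 26.7]
basket 0.26 [204.6, 209.5, 61.3, 91.6]
bail 0.67 [265.0, 227.4, 6.6, 13.0]
bail 0.44 [203.3, 209.3, 62.2, 88.6]
rod_grip 0.62 [280.0, 177.7, 22.2, 27.6]
rod_grip 0.56 [253.8, 176.8, 34.7, 33.5]
rod_grip 0.47 [300.8, 208.3, 31.0, 10.0]
rod_hook 0.74 [254.2, 176.8, 32.8, 38.8]
rod_hook 0.72 [283.0, 178.2, 20.7, 30.6]
rod_hook 0.71 [302.1, 205.8, 30.9, 13.9]
stand 0.71 [204.1, 204.7, 64.0, 90.3]
stand 0.7 [249.2, 194.3, 30.7, 34.6]
tray 0.9 [198.1, 315.0, 65.1, 55.0]
clamp_grip 0.63 [207.6, 209.4, 12.0, 26.3]
top [[425.24156334325687, 0.0, 255.12618689626208], [0.0, 425.24156334325687, 196.07324227057686], [0.0, 0.0, 1.0]] [[-0.02, -0.989, 0.148, 305.652], [-1.0, 0.016, -0.026, -99.174], [0.023, -0.149, -0.989, 1332.543], [0.0, 0.0, 
[... 622 characters left out ...]
156.9, 29.1, 13.8]
{'clock': 1.1, 'joints': array([-1.18759228e+00,  2.99909222e-01,  1.52101503e+00,  8.55155112e-06,
        1.32070004e+00, -6.66228132e-02]), 'qd': array([-0.00224437, -0.00128797,  0.0015748 ,  0.00022168, -0.00036224,
       -0.00068928]), 'effort': array([ 1.81558746e-03, -5.31659603e+01, -3.52914047e+01,  7.08886259e-02,
        2.12501537e-02,  6.06488385e-06]), 'eef_pos': array([ 239.12733781, -495.27809988,  205.43415781]), 'eef_rot': array([-3.14156164e+00, -1.03733047e-05,  4.49824739e-01]), 'wrist_force': array([-1.28889275, -0.4498621 ,  0.07282393]), 'moment': array([ 0.02550805, -0.0285275 ,  0.00414184]), 'finger_force': 0.0, 'finger_gap': 93.99868755573402}
```

```bash
python3 - <<'E'
import cv2
a=cv2.imread("pics/side0.png");b=cv2.imread("pics/top0.png")
cv2.imwrite("pics/top_c.png",cv2.resize(b[110:330,80:400],(800,550),interpolation=cv2.INTER_CUBIC))
cv2.imwrite("pics/side_c.png",cv2.resize(a[120:352,150:350],None,fx=2.55,fy=2.55,interpolation=cv2.INTER_CUBIC))
E
```

```text
(no output)
```

View pics/top_c.png

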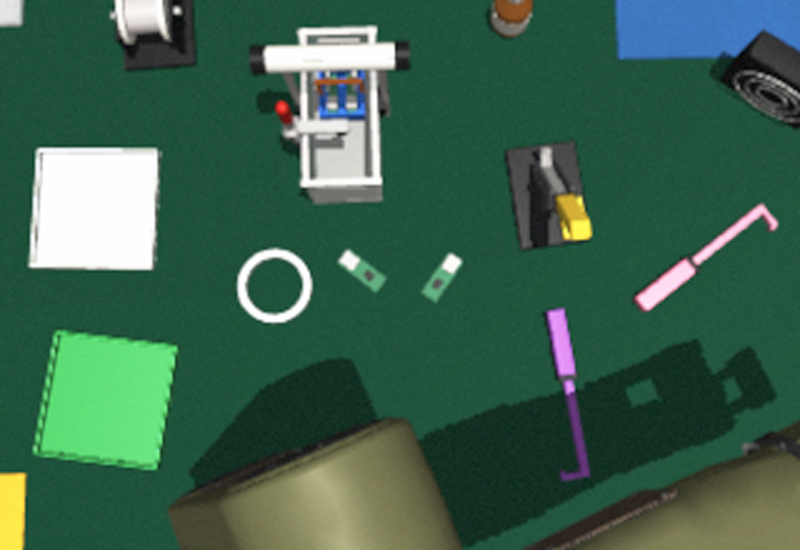

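View pics/side_c.png

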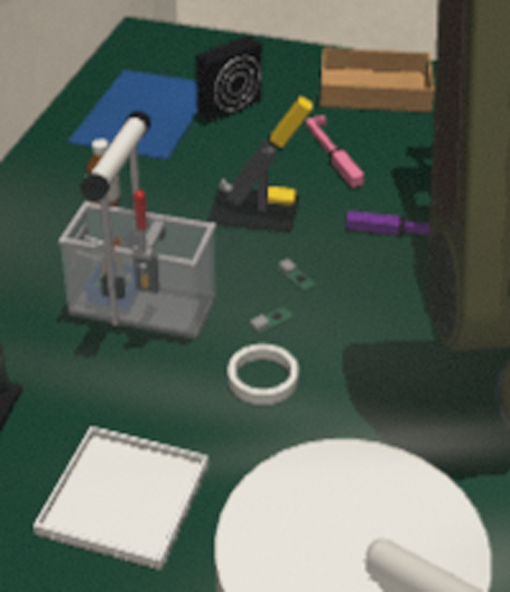

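```bash
cat > h.py <<'E'
import numpy as np,cv2
from scipy.optimize import least_squares
from scipy.spatial.transform import Rotation as R
from cell import *
C={c:calibration(c) for c in("side","top")}
def proj(c,P):
    T=np.linalg.inv(C[c]["cam_to_world"]);p=np.atleast_2d(P)@T[:3,:3].T+T[:3,3]
    p=p@np.array(C[c]["mtx"]).T;return p[:,:2]/p[:,2:]
def W(pose,P):
    a=pose[2];M=np.array([[np.cos(a),-np.sin(a),0],[np.sin(a),np.cos(a),0],[0,0,1]])
    return np.atleast_2d(P)@M.T+[pose[0],pose[1],0]
def fit(obs,x0):
    f=lambda p:np.concatenate([(proj(c,W(p,q))[0]-u)*w for c,q,u,w in obs])
    r=least_squares(f,x0,loss="soft_l1",x_scale=[10,10,.1]);return r.x,f(r.x).reshape(-1,2)
def T(x,y):return np.array([x/2.5+80,y/2.5+110])
def S(x,y):return np.array([x/2.55+150,y/2.55+120])
E
python3 - <<'E'
from h import *
np.set_printoptions(precision=2,suppress=True)
z=130
tank=[("top",[50,43,z],T(299,29),1),("top",[50,-43,z],T(377,27),1),("top",[-135,-43,z],T(382,187),1),("top",[-135,43,z],T(302,187),1),
("top",[-22,75,250],T(252,60),1),("top",[-22,-75,250],T(409,55),1),("side",[50,-43,z],S(90,203),1),("side",[-135,-43,z],S(215,225),1),("side",[50,43,z],S(62,238),1),
("side",[-22,-75,250],S(140,122),1),("side",[-22,75,250],S(95,188),1)]
print("tank",*fit(tank,[600,0,0]))
z=16
tray=[("top",[75,75,z],T(37,149),1),("top",[75,-75,z],T(159,149),1),("top",[-75,-75,z],T(155,269),1),("top",[-75,75,z],T(30,266),1),
("side",[75,-75,z],S(92,428),1),("side",[-75,-75,z],S(207,458),1),("side",[-75,75,z],S(160,558),1),("side",[75,75,z],S(35,528),1)]
print("tray",*fit(tray,[500,200,0]))
st=[("top",[85,45,12],T(507,150),1),("top",[85,-45,12],T(577,142),1),("top",[-45,-45,12],T(590,240),.6),("top",[-45,45,12],T(523,248),1)]
for c,roi in(("top",(290,170,330,215)),("side",(240,150,285,182))):
    im=cv2.imread(f"pics/{c}0.png");hsv=cv2.cvtColor(im,cv2.COLOR_BGR2HSV)
    m=cv2.inRange(hsv,(18,110,90),(34,255,255));k=np.zeros_like(m);x0,y0,x1,y1=roi;k[y0:y1,x0:x1]=m[y0:y1,x0:x1]
    u=np.argwhere(k)[:,::-1];print(c,len(u),u.mean(0),u.min(0),u.max(0))
    st.append((c,[-32.5,0,173],u.mean(0),1.5))
p,r=fit(st,[500,-230,0]);print("stand",p,r)
print("grip",W(p,[-32.5,0,173]))
st+= [("side",[85,45,12],S(210,218),.7),("side",[-45,45,12],S(293,226),.7),("side",[-45,-45,12],S(298,203),.7)]
print(*fit(st,p))
E
```

```text
tank [658.43 -17.78   0.01] [[ 0.78  0.49]
 [-1.03  0.66]
 [-1.66 -1.29]
 [ 0.29 -0.52]
 [ 2.86  0.1 ]
 [-2.73  0.83]
 [-1.3  -0.86]
 [ 0.35 -0.59]
 [-0.33  0.05]
 [-0.06  0.16]
 [ 0.57 -0.85]]
tray [520.33 295.26  -0.03] [[-0.21 -0.48]
 [-0.89 -0.01]
 [-1.46 -0.45]
 [-0.4   0.38]
 [-0.2  -1.49]
 [ 0.82 -1.69]
 [ 0.94  0.31]
 [-0.23 -1.83]]
top 212 [308.99 196.63] [302 187] [316 206]
side 150 [263.89 167.16] [256 158] [282 177]
stand [ 508.28 -275.54    0.1 ] [[-0.09 -0.73]
 [-0.09 -0.58]
 [ 0.16  0.29]
 [-1.32  0.48]
 [ 0.29 -0.09]
 [ 0.68 -0.38]]
grip [[ 475.93 -278.63  173.  ]]
[ 508.18 -275.35    0.1 ] [[-0.22 -0.65]
 [-0.23 -0.58]
 [ 0.14  0.28]
 [-1.32  0.55]
 [ 0.24 -0.04]
 [ 0.71 -0.36]
 [-0.52 -0.42]
 [-0.25  0.09]
 [ 0.72 -2.95]]
```

```bash
cat >> h.py <<'E'
tank=np.array([658.4,-17.8,.01]);tray=np.array([520.3,295.3,-.03]);stand=np.array([508.2,-275.4,.10])
try: GO=grasp_offset
except NameError: GO=None
def delta(tgt,yaw=None):
    "tool-frame units from the measured pose to TCP target; twist units"
    s=read_state();p=s["eef_pos"];M=R.from_euler("xyz",s["eef_rot"])
    y=s["eef_rot"][2];tw=0 if yaw is None else -(yaw-y)/np.pi
    print("at",p.round(1),"yaw",round(y,4),"-> tool units",(M.inv().apply(np.array(tgt)-p)/50).round(3),"after-turn units",
      ((R.from_euler("z",-0 if yaw is None else yaw)*R.from_euler("x",np.pi)).inv().apply(np.array(tgt)-p)/50).round(3),"twist",round(tw,4))
E
python3 - <<'E'
from h import *
import cell
print(GO,[n for n in dir(cell) if not n.startswith('_')])
g=W(stand,[-32.5,0,173])[0]; print(g)
if GO is not None: delta(g-[0,0,GO]+[0,0,100],.10)
E
```

```text
18.8 ['Unreachable', 'calibration', 'camera', 'grasp_offset', 'read_state', 'regions_of', 'sign_off']
[ 475.86236463 -278.64458604  173.        ]
at [ 239.1 -495.3  205.4] yaw 0.4498 -> tool units [ 6.148 -1.843 -0.975] after-turn units [ 5.144 -3.838 -0.975] twist 0.1114
```

```bash
python3 -m jog '[[94,[0,0,-0.4],0.037],[94,[0,0,-0.6],0.037],[94,[0,0,-0.6],0.0374],[94,[0,0,0],0]]'
```

```text
clock: 1.5
eef_pos: [239.5, -496.2, 289.5]
eef_rot: [3.136, -0.002, 0.096]
wrist_force: [0.5, 0.1, -0.4]
finger_gap: 94.1
finger_force: 0.0
```

```bash
python3 -m jog '[[94,[0.2,-0.15,0],0],[94,[0.4,-0.3,0],0],[94,[0.5,-0.37,0],0],[94,[0.5,-0.37,0],0],[94,[0.5,-0.37,0],0],[94,[0.5,-0.37,0],0],[94,[0.5,-0.37,0],0],[94,[0.5,-0.37,0],0],[94,[0.5,-0.37,0],0],[94,[0.5,-0.37,0],0],[94,[0.5,-0.37,0.2],0],[94,[0.04,-0.06,0.2],0],[94,[0,0,0.2],0],[94,[0,0,0],0],[94,[0,0,0],0]]'
python3 - <<'E'
from h import *
delta(W(stand,[-32.5,0,173])[0]-[0,0,GO],.10)
c=camera("top");s=camera("side")
a=cv2.resize(c[165:225,275:340],None,fx=6,fy=6,interpolation=cv2.INTER_CUBIC);b=cv2.resize(s[140:220,225:290],None,fx=6,fy=6,interpolation=cv2.INTER_CUBIC)
o=np.zeros((480,780,3),np.uint8);o[:360,:390]=a;o[:480,390:]=b
cv2.imwrite("pics/g1.png",o[:,:,::-1])
E
```

```text
clock: 3.0
eef_pos: [475.1, -279.2, 255.3]
eef_rot: [-3.141, 0.0, 0.099]
wrist_force: [0.1, -0.1, 0.8]
finger_gap: 93.9
finger_force: 0.0
at [ 475.1 -279.2  255.3] yaw 0.0991 -> tool units [ 0.017 -0.009  2.022] after-turn units [ 0.016 -0.009  2.022] twist -0.0003
```

View pics/g1.png

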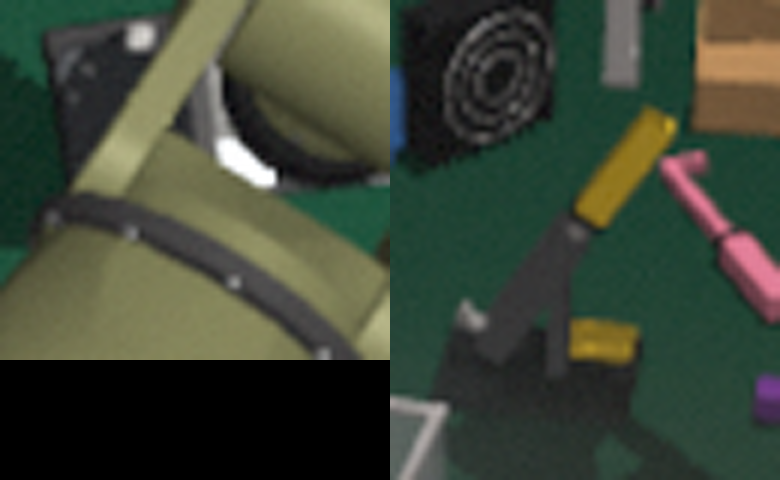

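```bash
python3 -m jog '[[94,[0,0,0.2],0],[94,[0,0,0.4],0],[94,[0,0,0.4],0],[94,[0.01,-0.01,0.4],0],[94,[0,0,0.4],0],[94,[0,0,0.22],0],[94,[0,0,0],0],[60,[0,0,0],0],[40,[0,0,0],0],[30,[0,0,0],0],[24,[0,0,0],0],[20,[0,0,0],0],[15,[0,0,0],0],[10,[0,0,0],0]]' 20
```

```text
clock: 4.5
eef_pos: [476.2, -278.1, 154.5]
eef_rot: [-3.142, 0.0, 0.1]
wrist_force: [-0.2, -0.3, -0.2]
finger_gap: 41.3
finger_force: 0.0
```

```bash
python3 -m jog '[[15,[0,0,0],0],[10,[0,0,0],0],[10,[0,0,0],0],[10,[0,0,0],0]]' 20
```

```text
clock: 4.9
eef_pos: [476.2, -278.1, 154.4]
eef_rot: [-3.142, 0.0, 0.1]
wrist_force: [0.2, 0.0, 0.2]
finger_gap: 22.1
finger_force: 19.9
```

```bash
python3 -m jog '[[5,[0,0,0],0],[5,[0,0,0],0],[5,[0,0,-0.1],0],[5,[0,0,-0.2],0],[5,[0,0,-0.3],0],[5,[0,0,-0.4],0],[5,[0,0,-0.4],0],[5,[0,0,-0.4],0],[5,[0,0,-0.4],0],[5,[0,0,-0.4],0],[5,[0,0,-0.4],0],[5,[0,0,-0.4],0],[5,[0,0,-0.4],0],[5,[0,0,-0.2],0],[5,[0,0,0],0],[5,[0,0,0],0]]' 60
python3 - <<'E'
from h import *
c=camera("top");s=camera("side")
st=read_state();print(st["eef_pos"],st["eef_rot"],st["wrist_force"])
G=st["eef_pos"]+[0,0,GO]
p=np.array([G[0],G[1],st["eef_rot"][2]])
f=lambda x,z:np.vstack([W(p,[x+82.5,0,G[2]-142.9+z])])
for n,q in(("foot",W(p,[82.5,0,G[2]-142.9])),("tip",W(p,[82.5+25.1,0,G[2]-142.9+14.5]))):print(n,q.round(1),proj("side",q),proj("top",q))
u=proj("side",W(p,[82.5,0,G[2]-142.9]))[0].astype(int);print(u)
b=cv2.resize(s[u[1]-70:u[1]+30,u[0]-50:u[0]+60],None,fx=4,fy=4,interpolation=cv2.INTER_CUBIC)
a=cv2.resize(c[130:230,270:360],None,fx=4,fy=4,interpolation=cv2.INTER_CUBIC)
cv2.imwrite("pics/g2.png",np.hstack([b,a])[:,:,::-1])
E
```

```text
clock: 6.5
eef_pos: [476.0, -278.0, 353.7]
eef_rot: [-3.141, 0.001, 0.1]
wrist_force: [0.1, -0.5, -2.4]
finger_gap: 21.4
finger_force: 59.9
[ 475.96104693 -277.97409615  353.36656436] [-3.14049534e+00  1.36481132e-03  9.97955325e-02] [ 0.43468426  0.02584524 -2.01797191]
foot [[ 558.1 -269.8  229.3]] [[242.56608105 151.67131055]] [[307.79664831 163.01307271]]
tip [[ 583.  -267.3  243.8]] [[235.84016635 147.5502645 ]] [[307.28630893 152.5348333 ]]
[242 151]
```

View pics/g2.png

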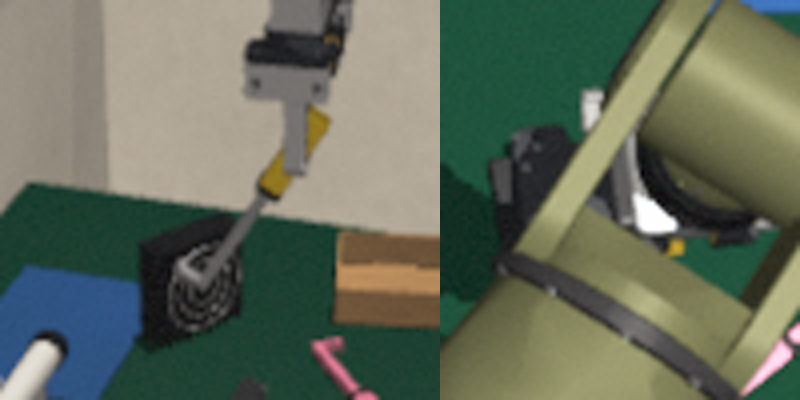

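```bash
python3 - <<'E'
from h import *
delta(W(tank,[-156.5,26,353])[0],.01)
E
```

```text
at [ 476.  -278.   353.4] yaw 0.0998 -> tool units [ 1.078 -5.613  0.012] after-turn units [ 0.571 -5.687  0.007] twist 0.0286
```

```bash
python3 -m jog '[[5,[0,0,0],0.0143],[5,[0,0,0],0.0143],[5,[0.05,-0.2,0],0],[5,[0.05,-0.4,0],0],[5,[0.05,-0.5,0],0],[5,[0.05,-0.5,0],0],[5,[0.05,-0.5,0],0],[5,[0.05,-0.5,0],0],[5,[0.05,-0.5,0],0],[5,[0.05,-0.5,0],0],[5,[0.05,-0.5,0],0],[5,[0.05,-0.5,0],0],[5,[0.05,-0.5,0],0],[5,[0.02,-0.4,0],0],[5,[0,-0.187,0],0],[5,[0.1,0,0.2],0],[5,[0,0,0.22],0],[5,[0,0,0],0]]'
python3 - <<'E'
from h import *
delta(W(tank,[-151.5,26,332])[0],.01)
s=camera("side");c=camera("top")
b=cv2.resize(s[130:240,160:260],None,fx=4,fy=4,interpolation=cv2.INTER_CUBIC)
a=cv2.resize(c[100:210,165:265],None,fx=4,fy=4,interpolation=cv2.INTER_CUBIC)
cv2.imwrite("pics/c1.png",np.hstack([b,a])[:,:,::-1])
E
```

```text
clock: 8.4
eef_pos: [506.4, 5.9, 331.1]
eef_rot: [-3.141, 0.004, 0.009]
wrist_force: [-0.4, -0.2, -1.5]
finger_gap: 22.0
finger_force: 59.9
at [506.4   5.9 331.1] yaw 0.0093 -> tool units [ 0.006 -0.016 -0.019] after-turn units [ 0.006 -0.016 -0.019] twist -0.0002
```

View pics/c1.png

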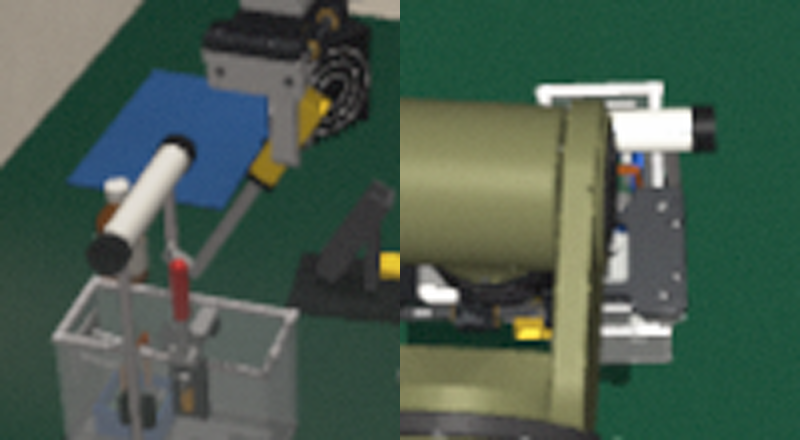

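```bash
python3 -m jog '[[5,[0,-0.1,0],0],[5,[0,-0.1,0],0],[5,[0,-0.1,0],0],[5,[0,-0.1,0],0],[5,[0,-0.1,0],0],[5,[0,-0.1,0],0],[5,[0,-0.1,0],0],[5,[0,-0.1,0],0]]'; python3 -m jog '[[5,[0,-0.1,0],0],[5,[0,-0.1,0],0],[5,[0,-0.1,0],0],[5,[0,-0.1,0],0],[5,[0,-0.1,0],0],[5,[0,-0.1,0],0],[5,[0,-0.1,0],0],[5,[0,-0.1,0],0],[5,[0,0,0],0],[5,[0,0,0],0],[5,[0,0,0],0]]'
python3 - <<'E'
from h import *
print(read_state()["eef_pos"])
s=camera("side")
cv2.imwrite("pics/c2.png",cv2.resize(s[130:240,150:260],None,fx=4,fy=4,interpolation=cv2.INTER_CUBIC)[:,:,::-1])
E
```

```text
clock: 9.3
eef_pos: [506.2, 46.0, 333.5]
eef_rot: [3.139, 0.001, 0.009]
wrist_force: [-1.3, -5.6, -2.9]
finger_gap: 21.7
finger_force: 60.0
clock: 10.4
eef_pos: [506.0, 86.5, 333.5]
eef_rot: [-3.142, -0.0, 0.01]
wrist_force: [0.7, 1.1, -1.8]
finger_gap: 21.4
finger_force: 59.9
[506.04036963  86.48104132 333.4622981 ]
```

View pics/c2.png

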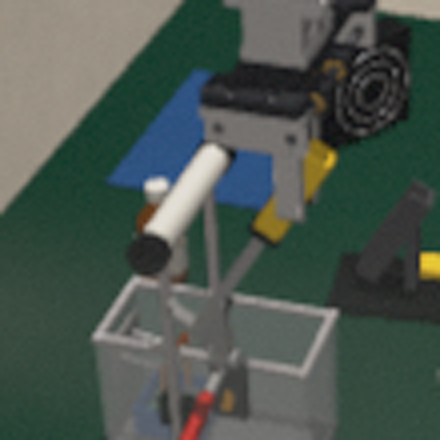

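```bash
python3 -m jog '[[5,[-0.2,0,0],0],[5,[-0.4,0,0],0],[5,[-0.4,0,0],0],[5,[0,0.2,0],0],[5,[0,0.4,0],0],[5,[0,0.4,0],0],[5,[0,0.4,0],0],[5,[0,0.4,0],0],[5,[0,0.326,0],0],[5,[0.2,0,0.1],0],[5,[0.3,0,0.3],0],[5,[0.28,0,0.4],0],[5,[0,0,0.4],0],[5,[0,0,0.3],0],[5,[0,0,0.1],0],[5,[0,0,0],0],[5,[0,0,0],0]]'
python3 - <<'E'
from h import *
delta(W(tank,[-127.5,0,186])[0],.01)
s=camera("side");c=camera("top")
for q in("bail","basket","clamp"):
    for n in("side","top"):
        print(q,n,[(round(d["conf"],2),np.round(d["rect"],1).tolist()) for d in regions_of(n,q)[:2]])
print("bail expected",proj("side",W(tank,[0,0,92])),proj("top",W(tank,[0,0,92])))
p=read_state()["eef_pos"];print("foot expected",proj("side",p+[82.5,0,-124.1]))
b=cv2.resize(s[140:250,160:260],None,fx=4,fy=4,interpolation=cv2.INTER_CUBIC)
a=cv2.resize(c[100:210,165:265],None,fx=4,fy=4,interpolation=cv2.INTER_CUBIC)
cv2.imwrite("pics/d1.png",np.hstack([b,a])[:,:,::-1])
E
```

```text
clock: 12.15
eef_pos: [496.4, -19.8, 254.2]
eef_rot: [3.141, -0.001, 0.01]
wrist_force: [-0.6, -0.5, -0.7]
finger_gap: 21.6
finger_force: 59.9
at [496.4 -19.8 254.2] yaw 0.0101 -> tool units [ 0.688 -0.007  1.365] after-turn units [ 0.689 -0.007  1.365] twist 0.0
bail side []
bail top [(0.45, [217.4, 143.8, 19.8, 3.2])]
basket side []
basket top [(0.75, [119.2, 193.8, 53.2, 49.6]), (0.53, [216.4, 142.5, 20.9, 10.4])]
clamp side [(0.67, [200.1, 225.5, 14.8, 38.8])]
clamp top []
bail expected [[193.59938889 217.11646655]] [[216.25200476 141.88984972]]
foot expected [[215.28610898 212.26149216]]
```

View pics/d1.png

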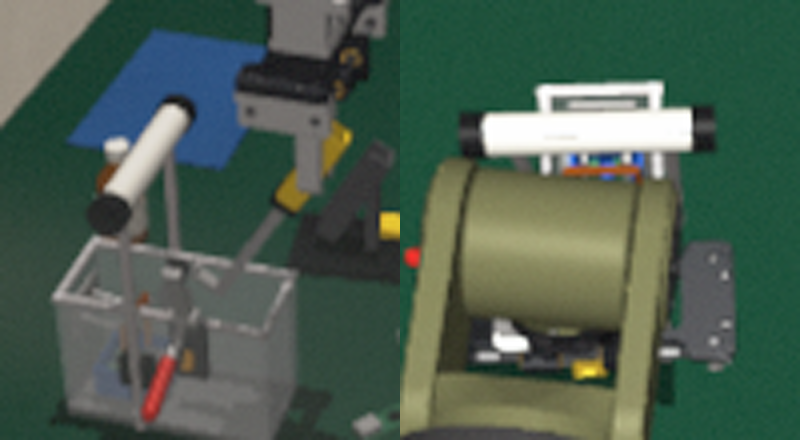

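```bash
python3 -m jog '[[5,[0.08,0,0.15],0],[5,[0.12,0,0.25],0],[5,[0.12,0,0.25],0],[5,[0.12,0,0.25],0],[5,[0.12,0,0.25],0],[5,[0.09,0,0.215],0],[5,[0,0,0],0],[5,[0.15,0,0],0],[5,[0.2,0,0],0],[5,[0.2,0,0],0],[5,[0.2,0,0],0],[5,[0.11,0,0],0],[5,[0,0,0],0],[5,[0,0,0],0]]'
python3 - <<'E'
from h import *
delta(W(tank,[-86.5,0,186])[0],.01)
s=camera("side");c=camera("top")
b=cv2.resize(s[180:250,165:235],None,fx=7,fy=7,interpolation=cv2.INTER_CUBIC)
a=cv2.resize(c[120:190,180:220],None,fx=7,fy=7,interpolation=cv2.INTER_CUBIC)
cv2.imwrite("pics/d2.png",np.hstack([b,a])[:,:,::-1])
E
```

```text
clock: 13.95
eef_pos: [571.5, -19.0, 185.0]
eef_rot: [-3.142, 0.0, 0.01]
wrist_force: [0.1, 0.6, -2.0]
finger_gap: 21.5
finger_force: 59.9
at [571.5 -19.  185. ] yaw 0.01 -> tool units [ 0.008 -0.008 -0.019] after-turn units [ 0.008 -0.008 -0.019] twist -0.0
```

View pics/d2.png

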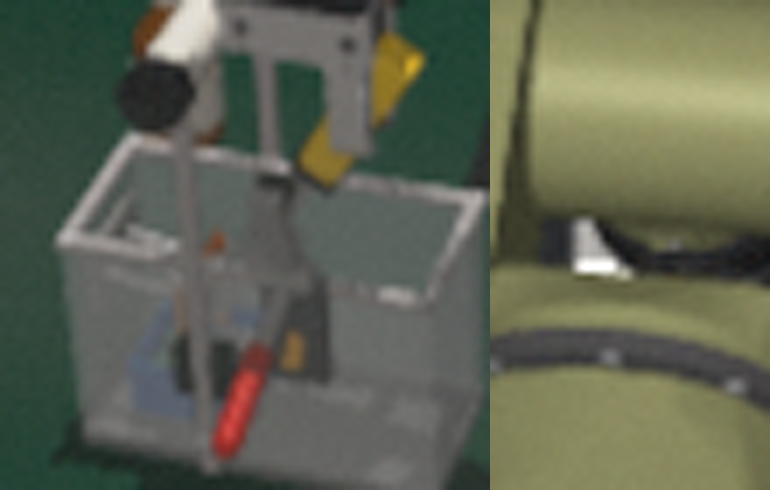

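```bash
python3 -m jog '[[5,[0,0,-0.08],0],[5,[0,0,-0.08],0],[5,[0,0,-0.08],0],[5,[0,0,-0.08],0],[5,[0,0,-0.08],0],[5,[0,0,-0.08],0],[5,[0,0,-0.08],0],[5,[0,0,0],0],[5,[0,0,0],0],[5,[0,0,0],0]]'; python3 - <<'E'
from cell import *
import numpy as np
F=[]
for i in range(4):
    camera("side");s=read_state();F.append(np.r_[s["wrist_force"],s["moment"]*10])
print(np.mean(F,0).round(2),s["eef_pos"].round(1))
E
```

```text
clock: 15.05
eef_pos: [571.5, -19.1, 212.9]
eef_rot: [-3.142, 0.001, 0.01]
wrist_force: [0.5, 0.4, -4.5]
finger_gap: 21.5
finger_force: 59.9
[-0.31 -0.18 -3.81  0.09  2.9   0.05] [571.5 -19.1 213.1]
```

```bash
python3 -m jog '[[5,[0,0,-0.1],0],[5,[0,0,-0.1],0],[5,[-0.04,0,0],0],[5,[-0.08,0,0],0],[5,[-0.12,0,0],0],[5,[-0.16,0,0],0],[5,[-0.18,0,0],0],[5,[-0.18,0,0],0],[5,[-0.18,0,0],0],[5,[-0.18,0,0],0],[5,[-0.16,0,0],0],[5,[-0.12,0,0],0],[5,[-0.08,0,0],0],[5,[-0.04,0,0],0],[5,[0,0,0],0],[5,[0,0,0],0]]'; python3 - <<'E'
from h import *
F=[]
for i in range(3):
    s=camera("side");t=read_state();F.append(np.r_[t["wrist_force"],t["moment"]*10])
print(np.mean(F,0).round(2),t["eef_pos"].round(1))
cv2.imwrite("pics/e1.png",cv2.resize(s[150:260,155:265],None,fx=5,fy=5,interpolation=cv2.INTER_CUBIC)[:,:,::-1])
E
```

```text
clock: 16.85
eef_pos: [495.7, -19.8, 223.2]
eef_rot: [-3.142, -0.0, 0.01]
wrist_force: [-0.4, 0.3, -4.4]
finger_gap: 21.3
finger_force: 59.9
[-0.22  0.5  -3.96  0.02  3.12 -0.09] [495.7 -19.8 223.1]
```

View pics/e1.png

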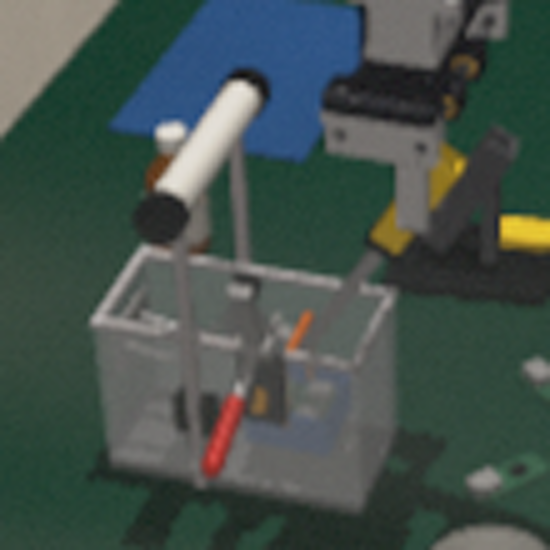

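```bash
python3 -m jog '[[5,[0,0,-0.05],0],[5,[0,0,-0.1],0],[5,[0,0,-0.15],0],[5,[0,0,-0.2],0],[5,[0,0,-0.25],0],[5,[0,0,-0.25],0],[5,[0,0,-0.25],0],[5,[0,0,-0.25],0],[5,[0,0,-0.25],0],[5,[0,0,-0.25],0],[5,[0,0,-0.2],0],[5,[0,0,-0.1],0],[5,[0,0,-0.05],0],[5,[0,0,0],0]]' && python3 -m jog '[[5,[-0.05,0,0],0],[5,[-0.1,0,0],0],[5,[-0.15,0,0],0],[5,[-0.2,0,0],0],[5,[-0.25,0,0],0],[5,[-0.25,0,0],0],[5,[-0.25,0,0],0],[5,[-0.25,0,0],0],[5,[-0.25,0,0],0],[5,[-0.2,0,0],0],[5,[-0.15,0,0],0],[5,[-0.1,0,0],0],[5,[-0.05,0,0],0],[5,[0,0,0],0],[5,[0,0,0],0],[5,[0,0,0],0]]'
python3 - <<'E'
from h import *
b=np.array([520,295,0]);delta([b[0]-85,b[1],338],.01)
d=regions_of("side","basket") if camera("side") is not None else 0
print([(round(x["conf"],2),np.round(x["rect"],1).tolist()) for x in d[:3]])
p=read_state()["eef_pos"];print("basket expected",proj("side",p+[85,0,-124-62+12]))
E
```

```text
clock: 18.4
eef_pos: [495.6, -19.8, 340.6]
eef_rot: [-3.142, 0.0, 0.01]
wrist_force: [0.0, 0.8, -3.4]
finger_gap: 21.7
finger_force: 59.9
clock: 20.0
eef_pos: [383.3, -20.9, 340.6]
eef_rot: [-3.142, 0.0, 0.01]
wrist_force: [0.3, -0.8, -4.6]
finger_gap: 21.4
finger_force: 59.9
at [383.3 -20.9 340.6] yaw 0.01 -> tool units [ 1.097 -6.308  0.052] after-turn units [ 1.097 -6.308  0.052] twist -0.0
[(0.58, [243.2, 208.9, 20.3, 21.3]), (0.19, [197.3, 314.5, 61.4, 55.2])]
basket expected [[247.0305159  209.05052105]]
```

```bash
python3 -m jog '[[5,[0,-0.05,0],0],[5,[0,-0.1,0],0],[5,[0,-0.15,0],0],[5,[0,-0.2,0],0],[5,[0,-0.25,0],0],[5,[0,-0.3,0],0],[5,[0,-0.3,0],0],[5,[0,-0.3,0],0],[5,[0,-0.3,0],0],[5,[0,-0.3,0],0],[5,[0.02,-0.3,0],0],[5,[0.05,-0.3,0],0],[5,[0.08,-0.3,0],0],[5,[0.1,-0.3,0],0],[5,[0.1,-0.3,0],0],[5,[0.1,-0.3,0],0]]' && python3 -m jog '[[5,[0.1,-0.3,0],0],[5,[0.1,-0.3,0],0],[5,[0.1,-0.3,0],0],[5,[0.1,-0.3,0],0],[5,[0.1,-0.3,0],0],[5,[0.08,-0.25,0],0],[5,[0.05,-0.2,0],0],[5,[0.02,-0.15,0],0],[5,[0,-0.1,0],0],[5,[0,-0.05,0],0],[5,[0,0,0],0],[5,[0,0,0],0],[5,[0,0,0],0],[5,[0,0,0],0]]'
python3 - <<'E'
from h import *
delta([435,295,79-12.5+124.1],.01)
d=regions_of("side","basket") if camera("side") is not None else 0
print([(round(x["conf"],2),np.round(x["rect"],1).tolist()) for x in d[:3]])
p=read_state()["eef_pos"];print("basket expected",proj("side",p+[85,0,-124-62+12]))
E
```

```text
clock: 21.7
eef_pos: [403.4, 183.2, 340.7]
eef_rot: [-3.141, 0.0, 0.01]
wrist_force: [-0.3, 0.0, -4.5]
finger_gap: 21.5
finger_force: 59.9
clock: 23.1
eef_pos: [435.0, 294.4, 340.8]
eef_rot: [-3.142, -0.0, 0.01]
wrist_force: [-0.3, -0.4, -3.8]
finger_gap: 21.3
finger_force: 59.9
at [435.  294.4 340.8] yaw 0.0097 -> tool units [ 1.000e-03 -1.200e-02  3.004e+00] after-turn units [ 1.000e-03 -1.200e-02  3.004e+00] twist -0.0001
[(0.95, [194.4, 275.4, 24.5, 29.0])]
basket expected [[195.79368628 274.30535411]]
```

```bash
python3 -m jog '[[5,[0,0,0.05],0],[5,[0,0,0.1],0],[5,[0,0,0.15],0],[5,[0,0,0.2],0],[5,[0,0,0.25],0],[5,[0,0,0.3],0],[5,[0,0,0.3],0],[5,[0,0,0.3],0],[5,[0,0,0.3],0],[5,[0,0,0.25],0],[5,[0,0,0.2],0],[5,[0,0,0.15],0],[5,[0,0,0.1],0],[5,[0,0,0.1],0],[5,[0,0,0.06],0],[5,[0,0,0],0],[5,[0,0,0],0]]'
cat >> h.py <<'E'
def force():
    F=[]
    for i in range(4):
        camera("side");t=read_state();F.append(np.r_[t["wrist_force"],t["moment"]*10])
    print(np.mean(F,0).round(2),t["eef_pos"].round(1))
E
python3 -c "
from h import *
force()"
python3 -m jog '[[5,[0,0,0.05],0],[5,[0,0,0.05],0],[5,[0,0,0.05],0],[5,[0,0,0.05],0],[5,[0,0,0.05],0],[5,[0,0,0.05],0],[5,[0,0,0.05],0],[5,[0,0,0],0],[5,[0,0,0],0],[5,[0,0,0],0]]'
python3 -c "
from h import *
force()
print([(round(x['conf'],2),np.round(x['rect'],1).tolist()) for q in('basket','bail') for x in regions_of('side',q)[:1]])
print(proj('side',[[520,295,19],[520,295,79]]))"
```

```text
clock: 24.9
eef_pos: [435.0, 294.6, 200.5]
eef_rot: [-3.141, -0.0, 0.01]
wrist_force: [0.4, -0.5, -4.9]
finger_gap: 21.6
finger_force: 59.9
[ 0.04  0.26 -4.21 -0.11  2.92  0.37] [435.  294.6 200.4]
clock: 26.1
eef_pos: [435.0, 294.6, 182.8]
eef_rot: [-3.141, -0.0, 0.01]
wrist_force: [0.4, -0.7, -1.5]
finger_gap: 21.6
finger_force: 59.9
[-0.45  0.41 -1.32  0.21  0.87 -0.08] [434.9 294.6 182.7]
[(0.94, [197.4, 305.5, 26.9, 37.8]), (0.95, [196.2, 308.8, 26.5, 33.5])]
[[198.99784046 310.38241045]
 [197.71971329 296.42196534]]
```

```bash
python3 -m jog '[[5,[0,0,0.06],0],[5,[0,0,0.06],0],[5,[0,0,0.06],0],[5,[0,0,0],0],[5,[-0.06,0,0],0],[5,[-0.08,0,0],0],[5,[-0.08,0,0],0],[5,[-0.08,0,0],0],[5,[-0.08,0,0],0],[5,[0,0,0],0],[5,[0,0,0],0]]'
python3 -c "
from h import *
force()
print([(round(x['conf'],2),np.round(x['rect'],1).tolist()) for q in('basket','bail') for x in regions_of('side',q)[:1]])"
```

```text
clock: 27.5
eef_pos: [415.9, 294.4, 173.8]
eef_rot: [-3.141, -0.0, 0.01]
wrist_force: [-0.2, 0.1, -2.3]
finger_gap: 21.9
finger_force: 59.9
[-0.26  0.15 -1.73  0.44  1.11  0.11] [416.  294.4 173.7]
[(0.98, [199.1, 306.9, 26.4, 33.9]), (0.9, [196.6, 307.7, 29.8, 34.6])]
```

```bash
python3 -m jog '[[5,[-0.1,0,0],0],[5,[-0.2,0,0],0],[5,[-0.3,0,0],0],[5,[-0.3,0,0],0],[5,[-0.2,0,0],0],[5,[-0.1,0,0],0],[5,[0,0,-0.3],0],[5,[0,0,-0.6],0],[5,[0,0,-0.7],0],[5,[0,0,-0.7],0],[5,[0,0,-0.7],0],[5,[0,0,-0.4],0],[5,[0,0,-0.2],0],[5,[0,0,0],0]]'
python3 - <<'E'
from h import *
s=camera("side");c=camera("top")
b=cv2.resize(s[255:350,150:245],None,fx=4,fy=4,interpolation=cv2.INTER_CUBIC)
a=cv2.resize(c[130:225,85:180],None,fx=4,fy=4,interpolation=cv2.INTER_CUBIC)
cv2.imwrite("pics/f1.png",np.hstack([b,a])[:,:,::-1])
delta([476.0,-278,355],.10)
E
```

```text
clock: 29.2
eef_pos: [356.1, 293.9, 354.2]
eef_rot: [-3.141, -0.001, 0.01]
wrist_force: [-0.1, 0.3, -1.9]
finger_gap: 21.5
finger_force: 59.9
at [355.8 293.7 352.5] yaw 0.01 -> tool units [ 2.29  11.457 -0.043] after-turn units [ 1.251 11.617 -0.05 ] twist -0.0287
```

View pics/f1.png

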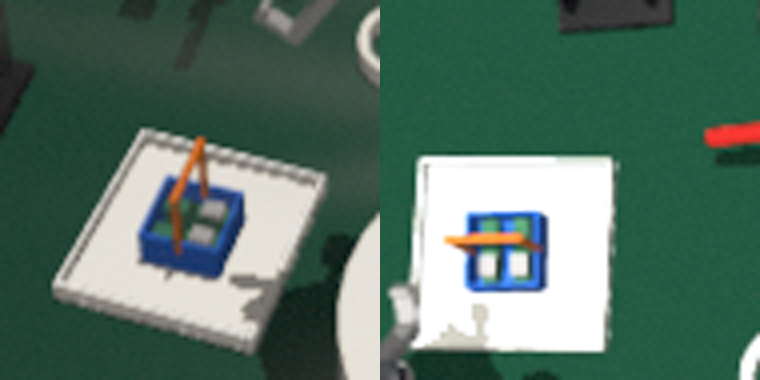

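```bash
python3 -m jog '[[5,[0,0.2,0],0],[5,[0,0.4,0],0],[5,[0.13,0.6,0],0],[5,[0.13,0.6,0],0],[5,[0.13,0.6,0],0],[5,[0.13,0.6,0],0],[5,[0.13,0.6,0],0],[5,[0.13,0.6,0],0],[5,[0.13,0.6,0],0],[5,[0.13,0.6,0],0],[5,[0.13,0.6,0],0],[5,[0.13,0.6,0],0],[5,[0.13,0.6,0],0],[5,[0.13,0.6,0],0],[5,[0.13,0.6,0],0],[5,[0.13,0.6,0],0],[5,[0.13,0.6,0],0],[5,[0.13,0.6,0],0],[5,[0.13,0.6,0],0]]' && python3 -m jog '[[5,[0.08,0.4,0],0],[5,[0,0.257,0],0],[5,[0,0,0],-0.0144],[5,[0,0,0],-0.0143],[5,[0,0,0],0],[5,[0,0,0],0],[5,[0,0,0],0]]'
python3 -c "
from h import *
delta([476.2,-278.1,154.4],.10)
force();delta([476.2,-278.1,154.4],.10)"
```

```text
clock: 31.2
eef_pos: [471.2, -246.7, 352.8]
eef_rot: [-3.141, 0.001, 0.01]
wrist_force: [0.5, 0.8, -1.7]
finger_gap: 21.8
finger_force: 59.9
clock: 31.9
eef_pos: [476.0, -277.7, 353.7]
eef_rot: [3.142, 0.0, 0.099]
wrist_force: [-0.3, 0.6, -1.9]
finger_gap: 21.5
finger_force: 59.9
at [ 476.  -277.7  353.7] yaw 0.0994 -> tool units [3.000e-03 7.000e-03 3.986e+00] after-turn units [3.000e-03 8.000e-03 3.986e+00] twist -0.0002
[ 0.03 -0.11 -1.45  0.31  1.03  0.02] [ 476.1 -277.8  353.7]
at [ 476.1 -277.8  353.7] yaw 0.0999 -> tool units [1.000e-03 6.000e-03 3.986e+00] after-turn units [1.000e-03 6.000e-03 3.986e+00] twist -0.0
```

```bash
python3 - <<'E'
from h import *
g=cv2.imread("pics/g2.png")[:400,:440,::-1]
n=cv2.resize(camera("side")[81:181,192:302],None,fx=4,fy=4,interpolation=cv2.INTER_CUBIC)
a=cv2.cvtColor(np.ascontiguousarray(g[180:310,150:290]),cv2.COLOR_RGB2GRAY)
b=cv2.cvtColor(n,cv2.COLOR_RGB2GRAY)
for nm,(r0,r1,c0,c1) in {"hook":(250,300,165,240),"shaft":(190,260,200,275),"handle":(105,200,255,335)}.items():
    t=cv2.cvtColor(np.ascontiguousarray(g[r0:r1,c0:c1]),cv2.COLOR_RGB2GRAY)
    m=cv2.matchTemplate(b[r0-20:r1+20,c0-20:c1+20],t,cv2.TM_CCOEFF_NORMED);_,v,_,l=cv2.minMaxLoc(m);print(nm,round(v,3),(np.array(l)-20)/4,"px")
E
```

```text
hook 0.989 [0. 0.] px
shaft 0.997 [-0.25  0.  ] px
handle 0.992 [0. 0.] px
```

No slip. Lowering the rod back into its stand by the reverse of the lift.

```bash
python3 -m jog '[[5,[0,0,0.2],0],[5,[0,0,0.4],0],[5,[0,0,0.4],0],[5,[0,0,0.4],0],[5,[0,0,0.4],0],[5,[0,0,0.4],0],[5,[0,0,0.4],0],[5,[0,0,0.3],0],[5,[0,0,0.3],0],[5,[0,0,0.2],0],[5,[0,0,0.2],0],[5,[0,0,0.1],0],[5,[0,0,0.1],0],[5,[0,0,0.1],0],[5,[0,0,0.04],0],[5,[0,0,0],0],[5,[0,0,0],0]]'
python3 -c "
from h import *
force();delta([476.2,-278.1,154.4],.10)"
```

```text
clock: 33.85
eef_pos: [476.3, -278.0, 157.0]
eef_rot: [3.141, -0.0, 0.1]
wrist_force: [0.6, -0.0, -1.9]
finger_gap: 21.7
finger_force: 59.9
[ 0.24 -0.02 -1.57  0.09  1.02  0.08] [ 476.2 -277.9  156.9]
at [ 476.2 -277.9  156.9] yaw 0.1001 -> tool units [-0.001  0.003  0.05 ] after-turn units [-0.001  0.003  0.05 ] twist 0.0
```

Free of contact, 2.5 mm to go.

```bash
python3 -m jog '[[5,[0,0,0.02],0],[5,[0,0,0.02],0],[5,[0,0,0.01],0],[5,[0,0,0],0],[5,[0,0,0],0]]' 60
python3 -c "
from h import *
force()"
python3 -m jog '[[22,[0,0,0],0],[22,[0,0,0],0],[24,[0,0,0],0],[28,[0,0,0],0],[34,[0,0,0],0],[45,[0,0,0],0],[60,[0,0,0],0],[94,[0,0,0],0],[94,[0,0,0],0],[94,[0,0,0],0],[94,[0,0,0],0],[94,[0,0,0],0],[94,[0,0,0],0]]' 10
```

```text
clock: 34.55
eef_pos: [476.2, -277.9, 154.4]
eef_rot: [3.141, -0.0, 0.1]
wrist_force: [-2.3, 0.0, 3.6]
finger_gap: 22.0
finger_force: 59.9
[-2.59  0.29  3.77  1.82  5.19  0.57] [ 476.2 -278.   154.4]
clock: 36.05
eef_pos: [476.2, -277.9, 154.2]
eef_rot: [3.142, -0.0, 0.1]
wrist_force: [0.4, 0.1, 0.6]
finger_gap: 92.8
finger_force: 0.0
```

```bash
python3 -m jog '[[94,[0,0,-0.1],0],[94,[0,0,-0.3],0],[94,[0,0,-0.5],0],[94,[0,0,-0.5],0],[94,[0,0,-0.5],0],[94,[0,0,-0.1],0],[94,[0,0,0],0],[94,[0,0,0],0]]'
python3 - <<'E'
from h import *
s=camera("side");o=cv2.imread("pics/side0.png")[:,:,::-1]
g=lambda i:cv2.resize(cv2.cvtColor(np.ascontiguousarray(i),cv2.COLOR_RGB2GRAY),None,fx=4,fy=4,interpolation=cv2.INTER_CUBIC)
for nm,(r0,r1,c0,c1) in {"handle":(158,180,252,274),"hook":(185,200,230,250),"tape":(252,282,235,270),"boards":(218,255,245,278),"flux":(172,195,183,200)}.items():
    m=cv2.matchTemplate(g(s[r0-5:r1+5,c0-5:c1+5]),g(o[r0:r1,c0:c1]),cv2.TM_CCOEFF_NORMED);_,v,_,l=cv2.minMaxLoc(m);print(nm,round(v,3),np.array(l)/4-5)
for q in("clamp","basket","bail"):print(q,[(round(x['conf'],2),np.round(x['rect'],1).tolist()) for x in regions_of('side',q)[:1]])
E
```

```text
clock: 36.85
eef_pos: [475.9, -277.7, 253.0]
eef_rot: [-3.141, 0.001, 0.1]
wrist_force: [-0.4, 0.9, -0.5]
finger_gap: 93.9
finger_force: 0.0
handle 0.932 [0.25 0.25]
hook 0.986 [ 0.   -0.25]
tape 1.0 [0. 0.]
boards 0.783 [0. 0.]
flux 1.0 [0. 0.]
clamp [(0.75, [202.8, 226.6, 15.1, 38.4])]
basket [(0.57, [197.3, 306.2, 23.3, 39.4])]
bail [(0.72, [194.2, 308.9, 26.0, 31.5])]
```

```bash
python3 -c "
from cell import *
print(sign_off())"
```

```text
the job is handed in; nothing more can be done
None
```

The job is handed in: the clamp is thrown open, the basket stands upright in the white drain tray, and the rod is back in its stand as it was, at about 37 s on the robot's clock. The tape and flux bottle matched their first-picture positions. The two green boards matched with no shift but only at 0.78, probably from shadow, and I did not check the spool.

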